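# Stow resin tins on the roller rack and lock them in for sea

### The arm

A 6-joint arm with a two-finger parallel gripper is mounted at the origin on the work surface. World frame = base frame: x ahead of the robot, y to its left, z up, the work surface at z = 0. Lengths are in m, angles in rad, forces in N, time in s.
With the tool pointing down it reaches from about 0.325 to 0.775 m from the base axis. Payload 5.5 kg.
Tool frame: the origin (TCP) lies midway between the tips of the shut fingers; the grasp point (between the pads) lies 19 mm behind it (grip_depth is the distance from the TCP to the grasp point, in m); z points along the fingers, y is the line along which they close (so a half turn about z gives the same grasp; the last joint's range is limited). The gripper opens to 85 mm and grips with 20 to 120 N. Pads are 22 mm wide; open, the fingers measure 114 mm over their backs; the gripper's body (76 mm by 85 mm) begins 54 mm behind the grasp point. The pads swing forward as they close: fully open they stand 13 mm farther back than shut.
Start: joints at [-1.183, 0.091, 1.231, -0, 1.82, -0.057], TCP at [0.258, -0.542, 0.231] pointing down, gripper open.
Joint ranges: [-2.87, 2.87], [-0.86, 2.18], [0.17, 2.46], [-1.51, 4.65], [0.06, 2.69], [-2.65, 2.65]. Speed limits (rad/s): [2.57, 2.57, 3.01, 3.14, 3.14, 3.14].

### API

Orientations are given as [roll, pitch, yaw] about the fixed x, y, z axes, in that order (R = Rz(yaw) Ry(pitch) Rx(roll)).
In Python, from station import * gives the robot as it stands. The module is installed in compiled form; this text tells all that it offers.
- The arm moves only by the tool send_rows, never from a script. Its argument "targets" is a list of rows, each an object with "dp": the shift along the tool's x, y, z in cm, a list of three; "roll": the turn about the tool's z in degrees. In form: [{"dp": [dx, dy, dz], "roll": roll}, ...]. A call has 1 to 12 rows; each row is the pose to reach, as a shift and turn from the pose commanded when the call began, along the tool's axes at that moment; what a row does not reach only later rows make up. A row lasts 1/10 s, in which the tool goes at most 50 mm and 8.59 degrees, less where a joint would pass 70% of its speed; a pose out of reach is approached as far as the arm can. A call with a gripper value outside its range is refused whole. "grip" is the opening, from -1 (shut) to 1 (fully open), so that 0 is half open, set as the call begins (left out, the last holds). The fingers move at their own pace and stop on an object; "grip_force" is the grip in N (left out, the last holds). Time passes only in rows, so rows that repeat a pose let the fingers close. It gives the time, the measured TCP pose, the force, the opening and the grip force at its end, in the units of the state.
- sense(): the state, without advancing time (a new reading comes with each control period).
- read_camera(name): name is "scene" or "top" or "wrist"; returns a dict with "pixels" (400x640x3 uint8, red, green, blue), "fx", "fy", "cx", "cy" (pixels), "extrinsics" (4x4, takes a point from camera to world coordinates). Camera axes: x right, y up, looking along -z (the intrinsics and any distortion apply to the point x, -y, -z); pixel columns grow to the right and rows downward; lengths in m; the calibration is good to about 2 mm. A picture is of the moment at which its call begins. There is no depth.
- hand_in(): hands the job in; it is judged then, once.
The state is a dict: "clock": time; "qpos": joint angles; "joint_velocities": joint speeds; "joint_torque": joint torques, N m; "position": TCP position; "orientation": TCP orientation; "wrist_force": force on the tool from outside, world axes, zero at the start; "moment": the same for the moment, N m; "gripper_width": finger opening in m; "finger_force": force on a finger pad.
Only numpy, scipy, OpenCV 4.12 (cv2) and the standard library are available. Lean on these libraries where they do the work, as an engineer would, in place of code of your own. Each camera call takes 0.05 s, during which the arm holds its last target. There are 200 camera calls.

### The job

Stow for sea every resin tin that stands on the bench: set each upright, lengthwise, on the sloping rollers at the raised, open end of the rack so that it rolls forward to the yellow stop or up against the tin in front of it. When all of them are in the row, take the mallet and, using only the mallet, push the red-headed keeper bar in with small gentle taps until it is fully home against its hidden stop; then lay the mallet flat back on its blue rest. Do not knock the other things on the bench about.

Things in the scene. Friction and masses are not known exactly. Their poses are not given: they have to be found in the camera images.
- lane: sloping roller lane of the aluminium rack. Origin: loading point, on the centre line at roller-top level, about 95 mm above the bench. x runs downhill (8 degrees below level), y across, z square to the rollers. Free-turning grey rollers from x = -73 to +293 mm. Side rails: 60 mm apart inside, 8 mm thick, 22 mm above the rollers
- stop (a point): centre of the yellow stop's uphill face, at lane x = +307 mm, 33 mm above the rollers: the first tin rolls down the lane until it meets it
- cage (a point): middle of the first hoop of the steel cage over the lower lane, at lane x = +83 mm: thin hoops and rails 94 to 100 mm above the rollers from here to the stop. Tins roll under it; they are set down uphill of it, around lane x = 0
- housing (a point): centre of the top of the keeper's blue housing, 52 mm above the rollers, outside the -y rail; the housing spans lane x = -68 to -22 mm and y = -120 to -70 mm
- tin1_centre (a point): centre (half-way up) of a blue rectangular resin tin with a paper label on its long sides and a white cap on top. The body is 62 mm long (its x axis), 52 mm wide (its y axis), 66 mm high, plus a 9 mm cap that is off-centre; about 0.26 kg. It may be absent
- tin2_centre (a point): centre (half-way up) of a teal rectangular resin tin with a paper label on its long sides and a white cap on top. The body is 62 mm long (its x axis), 52 mm wide (its y axis), 66 mm high, plus a 9 mm cap that is off-centre; about 0.26 kg. It may be absent
- tin3_centre (a point): centre (half-way up) of a sand-coloured rectangular resin tin with a paper label on its long sides and a white cap on top. The body is 62 mm long (its x axis), 52 mm wide (its y axis), 66 mm high, plus a 9 mm cap that is off-centre; about 0.26 kg. It may be absent
- tin4_centre (a point): centre (half-way up) of a pale aqua rectangular resin tin with a paper label on its long sides and a white cap on top. The body is 62 mm long (its x axis), 52 mm wide (its y axis), 66 mm high, plus a 9 mm cap that is off-centre; about 0.26 kg. It may be absent
- tin5_centre (a point): centre (half-way up) of a green rectangular resin tin with a paper label on its long sides and a white cap on top. The body is 62 mm long (its x axis), 52 mm wide (its y axis), 66 mm high, plus a 9 mm cap that is off-centre; about 0.26 kg. It may be absent
- keeper (a joint): how far the keeper bar has been pushed in, along the lane's +y, in m: 0 = fully drawn out; it meets the stop hidden in its housing at 0.045 (fully home), where its tongue stands across the lane behind the tins. Friction of about 4 N holds it where it is left; it does not spring back
- keeper_pad (a point): centre of the outer face of the keeper's red striking head (30 x 30 mm, 8 mm thick), outside the -y side of the lane, at lane x = -45 mm and z = +30 mm; the face looks along the lane's -y and it is pushed along +y. It stands 65 mm out of the housing when fully drawn and still 20 mm out when home
- mallet_grip (a point): the gripping place on the handle of a small mallet (0.2 kg) with a wooden handle and a black rectangular rubber head, lying flat. The handle is 22 mm wide (the mallet's y) and 30 mm thick (z), this point is 15 mm above the mallet's underside. x points along the handle towards the head; the handle runs from x = -118 mm to the head. The balance point is about 20 mm towards the head from here
- mallet_head (a point): centre line of the mallet's head, 50 mm from mallet_grip along the mallet's x and 15 mm above its underside. The head is 36 mm along x, 70 mm along y (striking faces at y = +35 and -35 mm), 34 mm high
- mallet_rest: fixed flat rubber rest with a blue top, 240 mm (its x) x 130 mm (its y) x 12 mm high; origin at the centre of its underside. The mallet lies on it at the start and is laid back on it
- cup: bystander to leave alone: a clear cup, 64 mm across, 85 mm high; origin at the centre of its underside
- tape: bystander to leave alone: a roll of blue tape lying flat, 90 mm across, 25 mm high; origin at the centre of its underside
- offcut: bystander to leave alone: a wooden offcut, 100 x 60 x 30 mm; origin at the centre of its underside
- tin1: the same tin as tin1_centre; origin at the centre of its underside
- tin2: the same tin as tin2_centre; origin at the centre of its underside
- tin3: the same tin as tin3_centre; origin at the centre of its underside
- tin4: the same tin as tin4_centre; origin at the centre of its underside
- tin5: the same tin as tin5_centre; origin at the centre of its underside
- mallet: the mallet; origin on its underside, directly below mallet_grip
Things that resemble listed ones, but are neither listed nor needed, are in the scene too. What is shaped like the tin4 but orange or pink is not meant.

How it is judged:
By the outcome, as a careful person would: the job done as asked, in the order asked, and still so for the second after the job is handed in, with the robot touching nothing.
Of tin1, tin2, tin3, tin4, tin5 only 3 to 5 are there at a start; the rules pass over those that are not, and their reading is None.
At some moment in a run one of tin1, tin2, tin3, tin4, tin5 may be knocked a few centimetres aside while the robot is not near it.
It also fails if it takes over 210 s, if anything falls off the work surface, if the arm or the gripper's body presses on something with over 40 N, if the wrist force passes 120 N, or if a joint passes its speed limit or range.

## Working session

There is one attempt and no reset: what is moved stays moved. The work goes in short steps, Python scripts to look and compute and a tool call to move; the robot and the scene stay as the last step left them, time stands still between calls to the robot, and variables do not carry over. Pictures are saved under pics/ and viewed, at most 14 in all, crops included, and the job is handed in when it is done.

Besides the shell and the picture viewer there is one more tool, called after "Request:" by a JSON object that holds its "method" and its "body", one argument or row to a line. send_rows: Moves the arm, as the interface text tells. Its arguments: {"type":"object","properties":{"targets":{"type":"array"},"grip":{"type":"number"},"grip_force":{"type":"number"}},"required":["targets"]}

```bash
mkdir -p pics; python3 - <<'E'
from station import *
import cv2, numpy as np
s=sense(); print(s)
for n in ("scene","top"):
    c=read_camera(n); cv2.imwrite(f"pics/{n}0.png",c["pixels"][:,:,::-1]); np.save(f"pics/{n}0.npy",c["pixels"])
    print(n,c["fx"],c["fy"],c["cx"],c["cy"],[k for k in c],np.round(c["extrinsics"],4).tolist())
E
```

```text
{'clock': 0.0, 'qpos': array([-1.18268377e+00,  9.18449207e-02,  1.23191922e+00,  2.46160581e-05,
        1.81980532e+00, -5.67023758e-02]), 'joint_velocities': array([ 0.000341  , -0.00054389, -0.00048396, -0.00018864, -0.0009747 ,
       -0.00121628]), 'joint_torque': array([-7.24418042e-04, -4.58728909e+01, -4.18022740e+01, -3.06333131e-04,
        1.17894978e-02, -1.22765550e-05]), 'position': array([ 0.25806708, -0.54133843,  0.2301404 ]), 'orientation': array([-3.13962038e+00, -1.35859971e-04,  4.44820837e-01]), 'wrist_force': array([0.30744629, 0.23031731, 0.31021701]), 'moment': array([-0.03327468,  0.02772297,  0.03353562]), 'finger_force': 0.0, 'gripper_width': 0.08558849794748127}
scene 473.52629910784674 473.52629910784674 320.18767283814117 188.2790833145765 ['pixels', 'fx', 'fy', 'cx', 'cy', 'extrinsics'] [[0.7945, -0.4827, 0.3684, 1.1657], [0.6071, 0.6202, -0.4967, -0.7894], [0.0113, 0.6184, 0.7858, 1.3709], [0.0, 0.0, 0.0, 1.0]]
top 362.23546973351995 362.23546973351995 312.79816291385373 199.98244663588034 ['pixels', 'fx', 'fy', 'cx', 'cy', 'extrinsics'] [[-0.0092, 0.9929, -0.1189, 0.4427], [-0.9993, -0.0133, -0.0337, -0.0241], [-0.035, 0.1186, 0.9923, 1.1566], [0.0, 0.0, 0.0, 1.0]]
```

View pics/scene0.png

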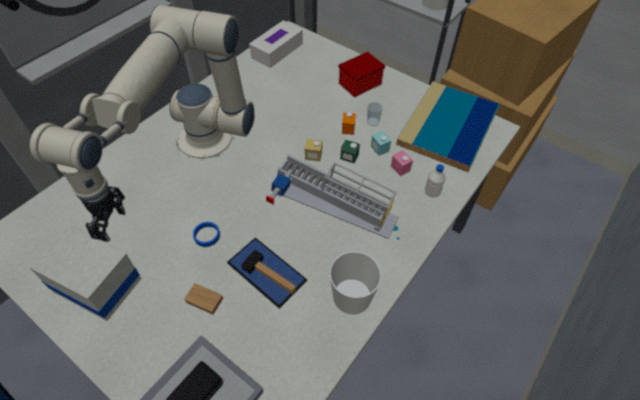

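View pics/top0.png

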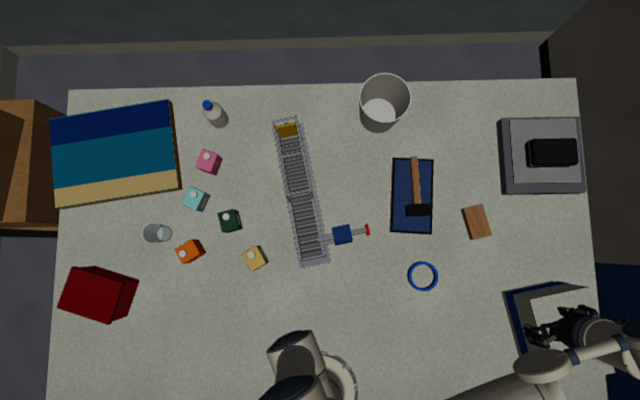

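```bash
cat > h.py <<'E'
import numpy as np, cv2, json
K={}
def cam(n):
    from station import read_camera
    c=read_camera(n); return c
def ray(c,u,v):
    d=np.array([(u-c["cx"])/c["fx"],-(v-c["cy"])/c["fy"],-1.0]); E=np.array(c["extrinsics"])
    return E[:3,3],E[:3,:3]@d
def onz(c,u,v,z):
    o,d=ray(c,u,v); return o+d*(z-o[2])/d[2]
def proj(c,p):
    E=np.array(c["extrinsics"]); q=E[:3,:3].T@(np.asarray(p)-E[:3,3])
    return c["cx"]+c["fx"]*q[0]/-q[2], c["cy"]-c["fy"]*q[1]/-q[2]
def tri(c1,p1,c2,p2):
    o1,d1=ray(c1,*p1);o2,d2=ray(c2,*p2)
    t=np.linalg.lstsq(np.stack([d1,-d2],1),o2-o1,rcond=None)[0]
    a=o1+d1*t[0];b=o2+d2*t[1]; return (a+b)/2,np.linalg.norm(a-b)
E
python3 - <<'E'
from h import *
c=cam("top"); a=c["pixels"][:,:,::-1]
cv2.imwrite("pics/crop1.png",cv2.resize(a[105:285,170:445],(800,524),interpolation=cv2.INTER_CUBIC))
s=cam("scene"); b=s["pixels"][:,:,::-1]
cv2.imwrite("pics/crop2.png",cv2.resize(b[95:315,220:460],None,fx=2.5,fy=2.5,interpolation=cv2.INTER_CUBIC))
E
```

```text
(no output)
```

View pics/crop1.png

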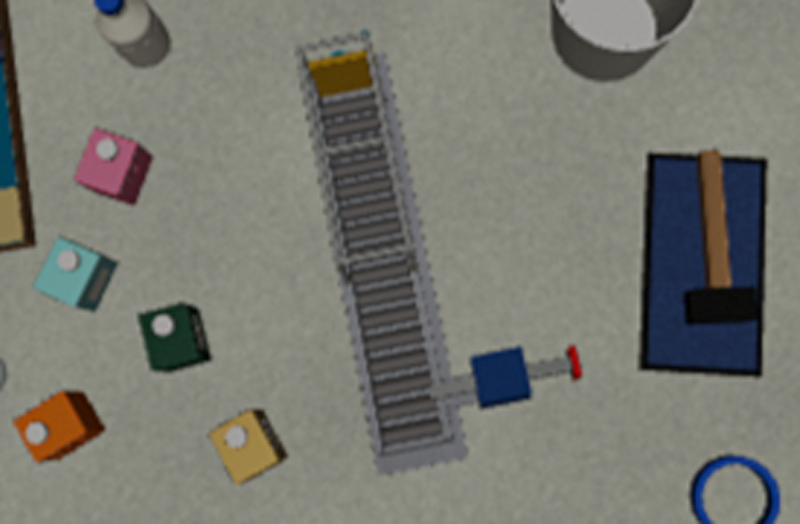

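View pics/crop2.png

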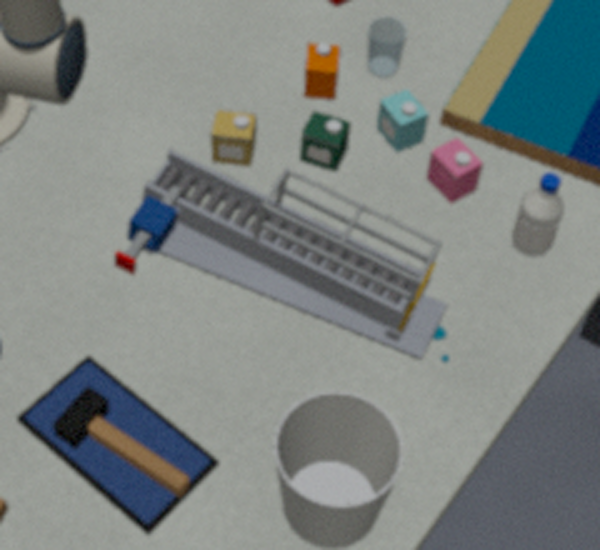

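```bash
python3 - <<'E'
from h import *
T=cam("top");S=cam("scene")
def f(u,v): return 170+u/2.909,105+v/2.909
def g(u,v): return 220+u/2.5,95+v/2.5
r=lambda p:np.round(np.array(p)*1000,1)
a=onz(T,*f(411,437),.1035);b=onz(T,*f(350,105),.0575)
print("lane",r(a),r(b),np.degrees(np.arctan2(b[1]-a[1],b[0]-a[0])))
print("housing",r(onz(T,*f(501,375),.153)))
# tops by colour
hsv={n:cv2.cvtColor(c["pixels"],cv2.COLOR_RGB2HSV) for n,c in (("T",T),("S",S))}
M={"red":((0,150,90),(6,255,255)),"sand":((17,70,110),(28,255,255)),"green":((68,90,15),(88,255,90)),"aqua":((82,50,110),(95,160,255)),"mblue":((105,110,40),(122,255,255))}
for k,(lo,hi) in M.items():
  for n in "TS":
    m=cv2.inRange(hsv[n],lo,hi)
    cs=cv2.findContours(m,cv2.RETR_EXTERNAL,cv2.CHAIN_APPROX_NONE)[0]
    for q in cs:
      A=cv2.contourArea(q)
      if 12<A<6000:
        R=cv2.minAreaRect(q); print(k,n,A,np.round(R[0],1),np.round(R[1],1),round(R[2],1), r(onz(T,*R[0],.066)) if n=="T" else "")
p,e=tri(T,f(575,362),S,g(125,260)); print("pad",r(p),e)
# tins: top face corners in crop1
tops={"aqua":[(62,236),(116,262),(95,309),(34,283)],"green":[(139,315),(190,303),(201,356),(150,371)],"sand":[(208,434),(262,410),(285,460),(240,482)]}
print("rest corners",[r(onz(T,*f(*q),.012)) for q in [(649,155),(766,160),(760,375),(641,370)]])
print("mallet head",r(onz(T,*f(721,305),.03+.012)),"handle end",r(onz(T,*f(709,152),.042)),"neck",r(onz(T,*f(720,288),.042)))
print("caps",[(k,r(onz(T,*f(*q),.075))) for k,q in dict(aqua=(68,260),green=(163,325),sand=(236,436)).items()])
E
```

```text
lane [408.9  17.5 103.5] [760.7  81.8  57.5] 10.359783681810695
housing [467.9 -70.2 153. ]
red T 15.5 [367.2 228.9] [10.2  2.4] 76.0 [ 484.1 -149.1   66. ]
red S 181.0 [347.1  82.6] [26.3 12.6] 36.3 
red S 561.5 [361.2  64.9] [19.4 40.4] 65.4 
sand T 320.0 [253.1 258.2] [20.6 17.2] 60.9 [400.3 193.5  66. ]
sand T 2055.5 [115.2 188.1] [ 18.1 124.6] 80.5 [618.7 626.7  66. ]
sand T 22.5 [285.4 124.7] [ 2.7 19.4] 78.7 [811.1  96.1  66. ]
sand S 86.5 [207.8 299. ] [17.8 19.7] 31.0 
sand S 19.0 [194.  291.5] [ 9.8 13.9] 63.4 
sand S 27.0 [283.3 282. ] [22.5  4.8] 31.6 
sand S 33.0 [266.9 271.1] [25.5  5.3] 33.7 
sand S 15.5 [389. 208.] [ 1.8 17.9] 26.6 
sand S 98.5 [313.1 144.9] [16. 10.] 8.7 
sand S 29.5 [347.9 119.5] [12.3  5.6] 29.7 
sand S 387.0 [530.3 135.3] [16.6 91.3] 41.2 
sand S 795.0 [421.2 112.1] [13.2 70. ] 31.0 
sand S 1130.0 [507.2  91.6] [ 52.  125.9] 85.6 
sand S 2964.0 [532.  21.] [ 42. 128.] 90.0 
green T 236.0 [229.4 220.5] [20.1 18.9] 76.0 [514.  267.1  66. ]
green S 83.0 [349.1 150.7] [15.8 18. ] 16.7 
aqua T 288.0 [192.4 197.7] [15.7 19.7] 26.6 [585.5 383.   66. ]
aq
[... 532 characters left out ...]
.] 0.0 
mblue S 532.5 [ 95.2 296.8] [42.8 92.3] 79.7 
mblue S 1478.0 [266.6 270.5] [67.7 37. ] 40.9 
mblue S 472.5 [206.1 233.7] [23.4 26.2] 71.6 
mblue S 186.0 [280.5 183.6] [14.5 18.5] 32.0 
mblue S 32.5 [439.7 167.6] [6.3 6.7] 26.6 
mblue S 1391.5 [472.9 130.7] [22.8 70.2] 26.6 
pad [ 480.9 -142.2  130.4] 0.001979521623048336
rest corners [array([ 711. , -243.8,   12. ]), array([ 703.1, -370.9,   12. ]), array([ 468.6, -353.3,   12. ]), array([ 475.2, -227. ,   12. ])]
mallet head [ 541.6 -307.6   42. ] handle end [ 706.1 -302.    42. ] neck [ 559.6 -307.3   42. ]
caps [('aqua', array([594.5, 376.9,  75. ])), ('green', array([525. , 275.1,  75. ])), ('sand', array([410.5, 197.6,  75. ]))]
```

```bash
cat >> h.py <<'E'
def go(x,y,z,yaw=None,cur=None):
    """dp (cm) and roll (deg) from the present pose (or cur=(pos,rpy)) to TCP x,y,z, yaw deg (mod 180)"""
    from station import sense
    if cur is None:
        s=sense(); cur=(s["position"],s["orientation"])
    from scipy.spatial.transform import Rotation as R
    Rm=R.from_euler("xyz",cur[1]).as_matrix()
    dp=Rm.T@(np.array([x,y,z])-cur[0])*100
    y0=np.degrees(np.arctan2(Rm[1,0],Rm[0,0]))
    roll=0 if yaw is None else -((yaw-y0+90)%180-90)
    print("dp",np.round(dp,2).tolist(),"roll",round(roll,1),"yaw now",round(y0,1)); return dp,roll
E
python3 - <<'E'
from h import *
go(.39,.19,.26)
E
```

```text
dp [43.38, -60.36, -2.87] roll 0 yaw now 25.5
```

Request:
{"method": "send_rows", "body": {
  "targets": [
    {"dp": [5,-7,-3],"roll": 0},
    {"dp": [8,-11,-3],"roll": 0},
    {"dp": [12,-16,-3],"roll": 0},
    {"dp": [15,-21,-3],"roll": 0},
    {"dp": [18,-25,-3],"roll": 0},
    {"dp": [21,-29,-3],"roll": 0},
    {"dp": [25,-34,-3],"roll": 0},
    {"dp": [28,-39,-3],"roll": 0},
    {"dp": [32,-44,-3],"roll": 0},
    {"dp": [36,-50,-3],"roll": 0},
    {"dp": [40,-55,-3],"roll": 0},
    {"dp": [43.4,-60.4,-3],"roll": 0}
  ],
  "grip": 1,
  "grip_force": 40
}}

```text
clock: 1.5
position: [0.3654, 0.0471, 0.2616]
orientation: [3.141, -0.001, 0.445]
wrist_force: [1.2, -0.6, 0.0]
gripper_width: 0.0856
finger_force: 0.0
```

```bash
python3 - <<'E'
from h import *
c=cam("wrist"); cv2.imwrite("pics/w1.png",c["pixels"][:,:,::-1])
print(c["fx"],c["cx"],c["cy"],np.round(c["extrinsics"],3).tolist())
go(.39,.19,.26)
E
```

```text
360.29675776157745 317.56386798225634 192.53851597589352 [[0.431, 0.86, 0.274, 0.436], [-0.902, 0.41, 0.131, 0.082], [0.0, -0.304, 0.953, 0.404], [0.0, 0.0, 0.0, 1.0]]
dp [8.16, -11.07, 0.18] roll 0 yaw now 26.1
```

View pics/w1.png

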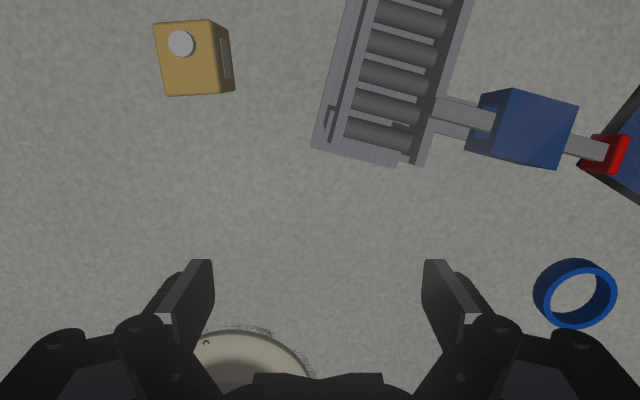

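```bash
cat >> h.py <<'E'
def rect(c,corn,z):
    P=np.array([onz(c,u,v,z)[:2] for u,v in corn])*1000
    e=[P[(i+1)%4]-P[i] for i in range(4)]
    L=[np.linalg.norm(q) for q in e]; A=[np.degrees(np.arctan2(q[1],q[0]))%180 for q in e]
    print("ctr",np.round(P.mean(0),1),"len",np.round(L,1),"ang",np.round(A,1)); return P.mean(0)
E
python3 - <<'E'
from h import *
c=cam("wrist")
print("sand");rect(c,[(153,23),(211,20),(223,92),(166,97)],.066)
print("housing");rect(c,[(513,88),(579,105),(557,170),(490,150)],.153)
print("rail L/R ends", onz(c,311,150,.126),onz(c,427,165,.126), "rail tops far",onz(c,348,0,.119),onz(c,472,0,.119))
print("roller L/R",onz(c,344,134,.103),onz(c,409,152,.103))
print("pad top", onz(c,627,136,.146),onz(c,612,174,.116))
E
```

```text
sand
ctr [399.1 200.1] len [50.1 59.6 52.5 61.6] ang [118.8  31.5 120.9  29.3]
housing
ctr [471.  -59.1] len [47.7 45.6 51.9 42.9] ang [102.7  18.9 100.   13.6]
rail L/R ends [0.38477967 0.0714622  0.126     ] [ 0.41442462 -0.01593585  0.126     ] rail tops far [0.4919743  0.09434276 0.119     ] [0.53060343 0.01546267 0.119     ]
roller L/R [0.40486228 0.05118465 0.103     ] [ 0.41561932 -0.0051113   0.103     ]
pad top [ 0.49698021 -0.12507045  0.146     ] [ 0.4742366 -0.1599602  0.116    ]
```

```bash
python3 - <<'E'
from h import *
go(.399,.199,.13,30);go(.399,.199,.03,30)
E
```

```text
dp [9.54, -11.79, 13.14] roll -3.9 yaw now 26.1
dp [9.53, -11.77, 23.14] roll -3.9 yaw now 26.1
```

Request:
{"method": "send_rows", "body": {
  "targets": [
    {"dp": [3,-4,3],"roll": -4},
    {"dp": [6,-8,8],"roll": -4},
    {"dp": [9.5,-11.8,13],"roll": -4},
    {"dp": [9.5,-11.8,13],"roll": -4},
    {"dp": [9.5,-11.8,15],"roll": -4},
    {"dp": [9.5,-11.8,17],"roll": -4}
  ]
}}

```text
clock: 2.2
position: [0.4001, 0.1925, 0.0894]
orientation: [-3.141, 0.002, 0.516]
wrist_force: [0.2, 0.2, 0.2]
gripper_width: 0.0851
finger_force: 0.0
```

```bash
python3 - <<'E'
from h import *
c=cam("wrist"); cv2.imwrite("pics/w2.png",c["pixels"][:,:,::-1])
go(.399,.199,.03,30)
E
```

```text
dp [0.43, -0.63, 5.6] roll -0.5 yaw now 29.5
```

View pics/w2.png

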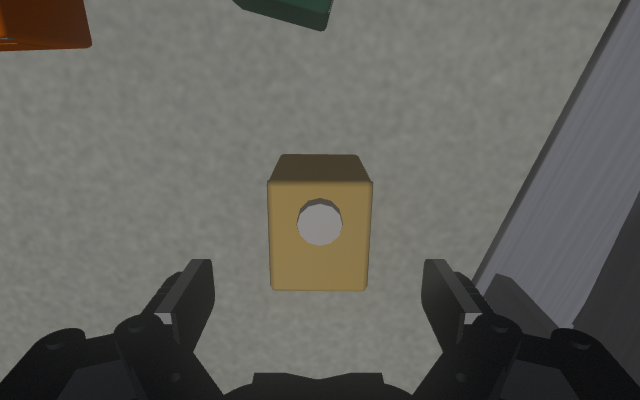

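```bash
python3 - <<'E'
from h import *
c=cam("wrist")
p=rect(c,[(268,181),(372,181),(368,290),(271,290)],.066)/1000
go(p[0],p[1],.03,30)
E
```

```text
ctr [401.1 192.6] len [48.8 59.  50.4 59. ] ang [119.6  30.2 119.6  28.6]
dp [0.29, 0.0, 5.78] roll -0.5 yaw now 29.5
```

Request:
{"method": "send_rows", "body": {
  "targets": [
    {"dp": [0.3,0,2.5],"roll": -0.5},
    {"dp": [0.3,0,4.5],"roll": -0.5},
    {"dp": [0.3,0,5.8],"roll": -0.5},
    {"dp": [0.3,0,5.8],"roll": -0.5}
  ]
}}

```text
clock: 2.7
position: [0.4026, 0.1931, 0.0322]
orientation: [-3.141, 0.002, 0.522]
wrist_force: [-0.7, -0.5, 0.6]
gripper_width: 0.0851
finger_force: 0.0
```

Request:
{"method": "send_rows", "body": {
  "targets": [
    {"dp": [0,0,0],"roll": 0},
    {"dp": [0,0,0],"roll": 0},
    {"dp": [0,0,0],"roll": 0},
    {"dp": [0,0,0],"roll": 0},
    {"dp": [0,0,-2],"roll": 0},
    {"dp": [0,0,-5],"roll": 0},
    {"dp": [0,0,-9],"roll": 0},
    {"dp": [0,0,-13],"roll": 0},
    {"dp": [0,0,-17],"roll": 0},
    {"dp": [0,0,-20],"roll": 0}
  ],
  "grip": -1,
  "grip_force": 40
}}

```text
clock: 3.7
position: [0.4031, 0.1941, 0.2355]
orientation: [3.142, -0.001, 0.524]
wrist_force: [0.4, -0.4, -3.0]
gripper_width: 0.0518
finger_force: 43.0
```

```bash
python3 - <<'E'
from h import *
go(.42,.10,.25,10.3)
E
```

```text
dp [-3.23, 8.99, -1.45] roll 19.7 yaw now 30.0
```

```bash
python3 - <<'E'
from h import *
go(.43,.02,.26,10.3)
E
```

```text
dp [-6.37, 16.42, -2.46] roll 19.7 yaw now 30.0
```

Request:
{"method": "send_rows", "body": {
  "targets": [
    {"dp": [-2,5,-2.5],"roll": 6},
    {"dp": [-4,9,-2.5],"roll": 13},
    {"dp": [-5,13,-2.5],"roll": 19.7},
    {"dp": [-6.4,16.4,-2.5],"roll": 19.7},
    {"dp": [-6.4,16.4,-2.5],"roll": 19.7},
    {"dp": [-6.4,16.4,-2.5],"roll": 19.7},
    {"dp": [-6.4,16.4,-2.5],"roll": 19.7}
  ]
}}

```text
clock: 4.4
position: [0.4295, 0.0207, 0.2578]
orientation: [-3.141, 0.001, 0.181]
wrist_force: [0.3, 0.1, -3.0]
gripper_width: 0.0513
finger_force: 43.6
```

```bash
python3 - <<'E'
from h import *
c=cam("wrist"); cv2.imwrite("pics/w3.png",c["pixels"][:,:,::-1])
from station import sense; s=sense(); print(s["position"],s["orientation"])
E
```

```text
[0.42951033 0.02091566 0.25797806] [-3.14102021e+00  4.77394952e-04  1.81239785e-01]
```

View pics/w3.png

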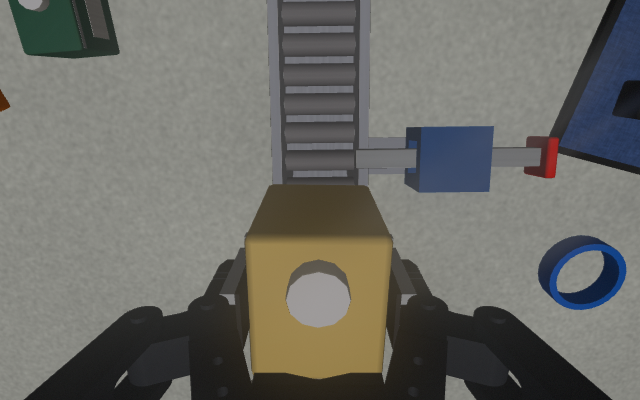

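```bash
python3 - <<'E'
from h import *
c=cam("wrist")
H=rect(c,[(420,127),(494,126),(490,192),(418,191)],.153)
psi=np.radians(10.35); ex=np.array([np.cos(psi),np.sin(psi)]);ey=np.array([-ex[1],ex[0]])
# rails top (z=22): inner edges / outer edges
for v,h in ((10,.105),(150,.123)):
    for (l,r) in ((280,357),(268,370)):
        a=onz(c,l,v,h)[:2]*1000;b=onz(c,r,v,h)[:2]*1000; print(v,(a+b)/2,np.linalg.norm(a-b), "y rel housing", ((a+b)/2-H)@ey)
O=H+95*ey+37.3*ex; print("O",O)
p=onz(c,548,143,.146)[:2]*1000; print("pad",(p-H)@ey-95,(p-H)@ex-37.3)
E
```

```text
ctr [469.4 -69. ] len [50.3 47.4 52.  45.8] ang [101.2  15.5  99.6  13.6]
10 [552.9370943   44.00279532] 57.08036403789579 y rel housing 96.1998539206536
10 [553.0035953   43.64088365] 75.61270626492602 y rel housing 95.83188343053914
150 [453.1233928  25.5812084] 60.05165930741836 y rel housing 96.01061580838841
150 [453.19346837  25.20082321] 79.54866443506211 y rel housing 95.6238301730764
O [488.99855151  31.10584386]
pad -161.99026272119409 -26.499054202253294
```

```bash
python3 - <<'E'
from h import *
go(.4888,.0320,.155,10.4)
go(.4888,.0320,.134,10.4)
E
```

```text
dp [6.03, -0.01, 10.3] roll 0.0 yaw now 10.4
dp [6.04, -0.01, 12.4] roll 0.0 yaw now 10.4
```

Request:
{"method": "send_rows", "body": {
  "targets": [
    {"dp": [3,0,0],"roll": 0},
    {"dp": [6,0,2],"roll": 0},
    {"dp": [6,0,5],"roll": 0},
    {"dp": [6,0,8],"roll": 0},
    {"dp": [6,0,10.2],"roll": 0},
    {"dp": [6,0,11.4],"roll": 0},
    {"dp": [6,0,12.2],"roll": 0},
    {"dp": [6,0,12.5],"roll": 0},
    {"dp": [6,0,12.5],"roll": 0}
  ]
}}

```text
clock: 5.4
position: [0.4892, 0.0309, 0.1343]
orientation: [3.141, -0.002, 0.18]
wrist_force: [0.7, -1.2, -3.2]
gripper_width: 0.0519
finger_force: 43.7
```

Not touching yet; ease down further.

Request:
{"method": "send_rows", "body": {
  "targets": [
    {"dp": [0,-0.1,0.15],"roll": 0},
    {"dp": [0,-0.1,0.3],"roll": 0},
    {"dp": [0,-0.1,0.3],"roll": 0}
  ]
}}

```text
clock: 5.7
position: [0.4899, 0.0315, 0.1334]
orientation: [3.141, -0.005, 0.179]
wrist_force: [-0.4, -0.5, 6.6]
gripper_width: 0.0514
finger_force: 44.6
```

Request:
{"method": "send_rows", "body": {
  "targets": [
    {"dp": [0,0,-0.1],"roll": 0},
    {"dp": [0,0,-0.1],"roll": 0},
    {"dp": [0,0,-0.1],"roll": 0},
    {"dp": [0,0,-0.1],"roll": 0},
    {"dp": [0,0,-0.1],"roll": 0},
    {"dp": [0,0,-2],"roll": 0},
    {"dp": [0,0,-5],"roll": 0},
    {"dp": [0,0,-9],"roll": 0},
    {"dp": [0,0,-12.5],"roll": 0},
    {"dp": [0,0,-12.5],"roll": 0},
    {"dp": [0,0,-12.5],"roll": 0}
  ],
  "grip": 1
}}

```text
clock: 6.8
position: [0.4889, 0.0316, 0.2559]
orientation: [3.141, -0.002, 0.18]
wrist_force: [-0.2, 0.1, -0.6]
gripper_width: 0.0854
finger_force: 0.0
```

```bash
cat >> h.py <<'E'
def tins(T):
    hsv=cv2.cvtColor(T["pixels"],cv2.COLOR_RGB2HSV)
    M={"sand":((17,70,110),(28,255,255)),"green":((68,90,15),(88,255,90)),"aqua":((82,50,110),(95,160,255))}
    for k,(lo,hi) in M.items():
        m=cv2.inRange(hsv,lo,hi)
        for q in cv2.findContours(m,cv2.RETR_EXTERNAL,cv2.CHAIN_APPROX_NONE)[0]:
            if 60<cv2.contourArea(q)<600:
                R=cv2.minAreaRect(q); print(k,np.round(R[0],1),np.round(R[1],1),round(R[2]), np.round(onz(T,*R[0],.066)[:2]*1000))
E
python3 - <<'E'
from h import *
c=cam("wrist"); t=cam("top"); tins(t)
w=c["pixels"][:,:,::-1]; q=cv2.resize(t["pixels"][105:285,170:345,::-1],(388,400),interpolation=cv2.INTER_CUBIC)
cv2.imwrite("pics/m1.png",cv2.resize(np.hstack([q,w[:,:400]]),(788,400)))
go(.49,.27,.25)
E
```

```text
sand [294.2 172.6] [20.6 17.8] 80 [659.  69.]
green [229.4 220.6] [20.4 18.9] 76 [514. 267.]
aqua [192.4 197.7] [15.7 19.7] 27 [585. 383.]
dp [4.44, -23.43, 0.36] roll 0 yaw now 10.3
```

View pics/m1.png

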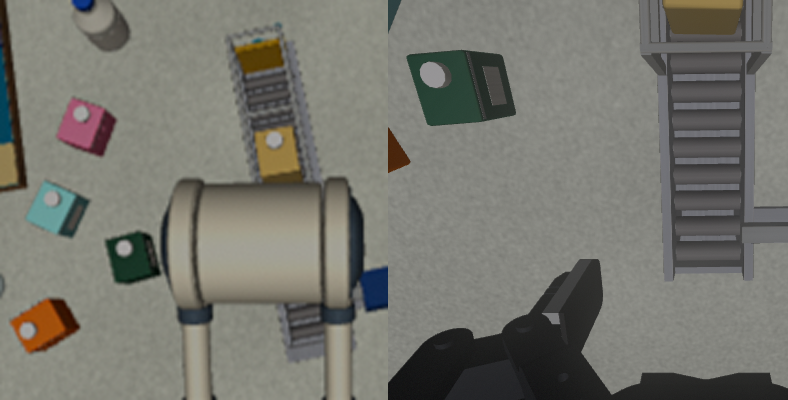

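```bash
python3 - <<'E'
from h import *
c=cam("wrist")
p=rect(c,[(20,56),(79,51),(98,121),(42,125)],.066)/1000
go(p[0]-.01,p[1],.12,30)
E
```

```text
ctr [513.8 268.3] len [51.7 59.3 51.7 58.9] ang [104.8  15.3 104.3  15.3]
dp [5.82, -23.0, 13.32] roll -19.7 yaw now 10.3
```

Request:
{"method": "send_rows", "body": {
  "targets": [
    {"dp": [2,-4.5,0],"roll": -2},
    {"dp": [3,-9,0],"roll": -4.7},
    {"dp": [4,-13.5,0],"roll": -4.7},
    {"dp": [5.5,-18,2],"roll": -4.7},
    {"dp": [6.8,-22.8,5],"roll": -4.7},
    {"dp": [6.8,-22.8,9],"roll": -4.7},
    {"dp": [6.8,-22.8,13],"roll": -4.7},
    {"dp": [6.8,-22.8,14],"roll": -4.7},
    {"dp": [6.8,-22.8,14],"roll": -4.7}
  ]
}}

```text
clock: 7.85
position: [0.5132, 0.2672, 0.1123]
orientation: [3.141, 0.006, 0.261]
wrist_force: [-1.0, 1.0, 0.9]
gripper_width: 0.0855
finger_force: 0.0
```

```bash
python3 - <<'E'
from h import *
c=cam("wrist"); g=c["pixels"]
hsv=cv2.cvtColor(g,cv2.COLOR_RGB2HSV); m=cv2.inRange(hsv,(65,70,10),(92,255,255)); m[330:]=0
q=max(cv2.findContours(m,cv2.RETR_EXTERNAL,cv2.CHAIN_APPROX_NONE)[0],key=cv2.contourArea)
print(cv2.boundingRect(q))
cols=m[:, :]; 
for v in range(150,320,20):
    u=np.flatnonzero(m[v]); print(v,u.min() if len(u) else None,u.max() if len(u) else None)
tins(cam("top"))
go(.5138,.2683,.032,15)
E
```

```text
(51, 0, 153, 114)
150 None None
170 281 353
190 267 351
210 267 341
230 266 326
250 271 285
270 None None
290 None None
310 None None
sand [287.2 133.3] [20.2 19.4] 79 [783.  91.]
green [230.1 224.9] [11.6 19. ] 73 [501. 265.]
dp [-0.17, -0.08, 8.52] roll -0.1 yaw now 14.9
```

Request:
{"method": "send_rows", "body": {
  "targets": [
    {"dp": [-0.1,0,3],"roll": 0},
    {"dp": [-0.1,0,6],"roll": 0},
    {"dp": [-0.1,0,8.4],"roll": 0},
    {"dp": [-0.1,0,8.4],"roll": 0}
  ]
}}

```text
clock: 8.35
position: [0.5132, 0.267, 0.0301]
orientation: [3.141, 0.003, 0.261]
wrist_force: [-0.4, 0.8, -0.1]
gripper_width: 0.0853
finger_force: 0.0
```

Request:
{"method": "send_rows", "body": {
  "targets": [
    {"dp": [0,0,0],"roll": 0},
    {"dp": [0,0,0],"roll": 0},
    {"dp": [0,0,0],"roll": 0},
    {"dp": [0,0,0],"roll": 0},
    {"dp": [0,0,-2],"roll": 0},
    {"dp": [0,0,-5],"roll": 0},
    {"dp": [0,0,-9],"roll": 0},
    {"dp": [0,0,-13],"roll": 0},
    {"dp": [0,0,-17],"roll": 0},
    {"dp": [0,0,-20],"roll": 0},
    {"dp": [0,0,-20],"roll": 0}
  ],
  "grip": -1
}}

```text
clock: 9.45
position: [0.5153, 0.2684, 0.2382]
orientation: [-3.14, -0.01, 0.261]
wrist_force: [0.6, 0.3, -2.5]
gripper_width: 0.0514
finger_force: 43.0
```

```bash
python3 - <<'E'
from h import *
go(.45,.15,.23,10.4)
go(.4888,.032,.23,10.4)
c=cam("wrist"); cv2.imwrite("pics/w4.png",c["pixels"][:,:,::-1])
E
```

```text
dp [-9.38, 9.75, 0.71] roll 4.6 yaw now 15.0
dp [-8.68, 22.15, 0.7] roll 4.6 yaw now 15.0
```

View pics/w4.png

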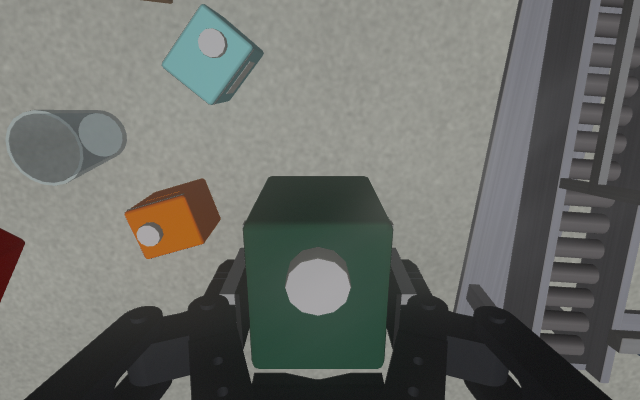

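```bash
python3 - <<'E'
from h import *
c=cam("wrist")
rect(c,[(204,5),(257,47),(211,101),(163,62)],.066)
E
```

```text
ctr [584.9 379.4] len [50.1 58.7 47.7 56.1] ang [ 67.6 151.   64.7 153.2]
```

Request:
{"method": "send_rows", "body": {
  "targets": [
    {"dp": [-2.5,4.5,0],"roll": 2},
    {"dp": [-5,9,0],"roll": 4.6},
    {"dp": [-7,13.5,0],"roll": 4.6},
    {"dp": [-8.7,18,0.7],"roll": 4.6},
    {"dp": [-8.7,22.1,0.7],"roll": 4.6},
    {"dp": [-8.7,22.1,4],"roll": 4.6},
    {"dp": [-8.7,22.1,7],"roll": 4.6},
    {"dp": [-8.7,22.1,9.2],"roll": 4.6},
    {"dp": [-8.7,22.1,9.7],"roll": 4.6},
    {"dp": [-8.7,22.1,9.7],"roll": 4.6}
  ]
}}

```text
clock: 10.55
position: [0.4857, 0.0317, 0.1317]
orientation: [-3.141, 0.004, 0.181]
wrist_force: [-0.2, -0.3, -2.7]
gripper_width: 0.0514
finger_force: 45.0
```

```bash
python3 - <<'E'
from h import *
go(.4888,.032,.134,10.4)
E
```

```text
dp [0.31, 0.02, -0.23] roll -0.0 yaw now 10.4
```

Request:
{"method": "send_rows", "body": {
  "targets": [
    {"dp": [0.2,0,0.1],"roll": 0},
    {"dp": [0.2,0,0.2],"roll": 0},
    {"dp": [0.2,0,0.2],"roll": 0}
  ]
}}

```text
clock: 10.85
position: [0.4886, 0.0323, 0.1315]
orientation: [-3.141, 0.001, 0.181]
wrist_force: [-0.5, 0.1, -2.8]
gripper_width: 0.0517
finger_force: 44.9
```

Request:
{"method": "send_rows", "body": {
  "targets": [
    {"dp": [0,0,0.15],"roll": 0},
    {"dp": [0,0,0.25],"roll": 0},
    {"dp": [0,0,0.25],"roll": 0}
  ]
}}

```text
clock: 11.15
position: [0.4895, 0.0324, 0.1311]
orientation: [3.141, -0.003, 0.181]
wrist_force: [0.8, 1.0, 4.9]
gripper_width: 0.0511
finger_force: 45.6
```

Request:
{"method": "send_rows", "body": {
  "targets": [
    {"dp": [0,0,-0.1],"roll": 0},
    {"dp": [0,0,-0.1],"roll": 0},
    {"dp": [0,0,-0.1],"roll": 0},
    {"dp": [0,0,-0.1],"roll": 0},
    {"dp": [0,0,-0.1],"roll": 0},
    {"dp": [0,0,-2],"roll": 0},
    {"dp": [0,0,-5],"roll": 0},
    {"dp": [0,0,-9],"roll": 0},
    {"dp": [0,0,-12],"roll": -8},
    {"dp": [0,0,-12],"roll": -16},
    {"dp": [0,0,-12],"roll": -24},
    {"dp": [0,0,-12],"roll": -32}
  ],
  "grip": 1
}}

```text
clock: 12.35
position: [0.489, 0.0322, 0.25]
orientation: [3.141, -0.0, 0.745]
wrist_force: [-0.9, -0.4, -0.1]
gripper_width: 0.0854
finger_force: 0.0
```

```bash
python3 - <<'E'
from h import *
tins(cam("top"))
go(.585,.379,.20,152)
E
```

```text
sand [287.2 133.3] [20.2 19.4] 79 [783.  91.]
green [294.4 173.9] [25.5 17.3] 79 [655.  69.]
aqua [192.4 197.7] [15.7 19.7] 27 [585. 383.]
dp [30.72, -18.75, 4.98] roll 71.1 yaw now 43.1
```

Request:
{"method": "send_rows", "body": {
  "targets": [
    {"dp": [4,-2.5,0],"roll": -8},
    {"dp": [8,-5,0],"roll": -16},
    {"dp": [12,-7.5,0],"roll": -24},
    {"dp": [16,-10,0],"roll": -32},
    {"dp": [20,-12.5,0],"roll": -40},
    {"dp": [24,-15,0],"roll": -48},
    {"dp": [28,-17,0],"roll": -56},
    {"dp": [30.7,-18.8,0],"roll": -64},
    {"dp": [30.7,-18.8,0],"roll": -72},
    {"dp": [30.7,-18.8,2],"roll": -80},
    {"dp": [30.7,-18.8,4],"roll": -88},
    {"dp": [30.7,-18.8,5],"roll": -96}
  ]
}}

```text
clock: 13.6
position: [0.5884, 0.3779, 0.1967]
orientation: [-3.138, -0.001, 2.418]
wrist_force: [0.1, 0.1, -0.4]
gripper_width: 0.0855
finger_force: 0.0
```

Request:
{"method": "send_rows", "body": {
  "targets": [
    {"dp": [0,0,2],"roll": -8},
    {"dp": [0,0,5],"roll": -13},
    {"dp": [0,0,7],"roll": -13},
    {"dp": [0,0,7],"roll": -13}
  ]
}}

```text
clock: 14.0
position: [0.5872, 0.377, 0.1245]
orientation: [-3.135, -0.004, 2.64]
wrist_force: [-0.7, -0.4, -0.3]
gripper_width: 0.0852
finger_force: 0.0
```

```bash
python3 - <<'E'
from h import *
c=cam("wrist"); cv2.imwrite("pics/w5.png",c["pixels"][:,:,::-1])
go(.585,.379,.031,152)
E
```

```text
dp [0.32, 0.03, 9.64] roll -0.7 yaw now 151.3
```

View pics/w5.png

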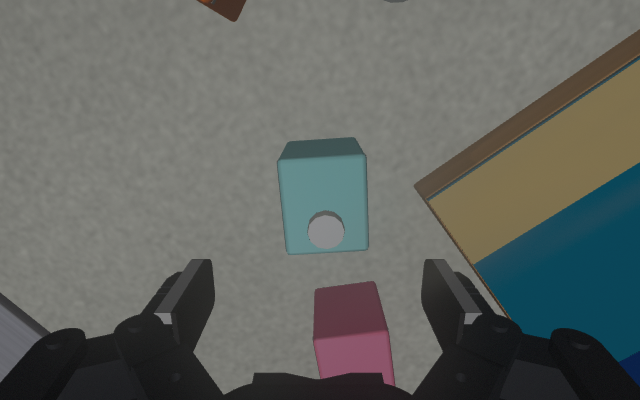

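```bash
python3 - <<'E'
from h import *
from station import sense
from scipy.spatial.transform import Rotation as R
c=cam("wrist"); s=sense()
p=rect(c,[(278,161),(366,156),(368,249),(288,254)],.066)/1000
go(p[0],p[1],.031,155)
Rm=R.from_euler("xyz",s["orientation"]).as_matrix()
for n,u,v,z in (("bookcorner",430,198,.03),("book2",472,265,.03),("bookbot",415,186,0.0),("pinkcorner",315,290,.066),("pink2",378,282,.066)):
    print(n,(Rm.T@(onz(c,u,v,z)-s["position"])*100).round(1))
E
```

```text
ctr [586.6 384.1] len [50.9 59.3 50.3 59.9] ang [ 64.7 154.9  65.3 155.4]
dp [0.48, 0.44, 9.86] roll -3.7 yaw now 151.3
bookcorner [-0.2  7.9 10. ]
book2 [-5.4 11.5 10. ]
bookbot [-0.2  7.6 13. ]
pinkcorner [-5.3 -0.2  6.4]
pink2 [-4.7  3.9  6.4]
```

Request:
{"method": "send_rows", "body": {
  "targets": [
    {"dp": [0.5,0.4,0],"roll": -3.7},
    {"dp": [0.5,0.4,2],"roll": -3.7},
    {"dp": [0.5,0.4,5],"roll": -3.7},
    {"dp": [0.5,0.4,8],"roll": -3.7},
    {"dp": [0.5,0.4,9.7],"roll": -3.7},
    {"dp": [0.5,0.4,9.7],"roll": -3.7}
  ],
  "grip": 0.65
}}

```text
clock: 14.7
position: [0.5855, 0.3833, 0.0305]
orientation: [-3.138, -0.002, 2.706]
wrist_force: [-0.9, -0.4, -0.1]
gripper_width: 0.0707
finger_force: 0.0
```

Request:
{"method": "send_rows", "body": {
  "targets": [
    {"dp": [0,0,0],"roll": 0},
    {"dp": [0,0,0],"roll": 0},
    {"dp": [0,0,0],"roll": 0},
    {"dp": [0,0,0],"roll": 0},
    {"dp": [0,0,-2],"roll": 0},
    {"dp": [0,0,-5],"roll": 0},
    {"dp": [0,0,-9],"roll": 0},
    {"dp": [0,0,-13],"roll": 0},
    {"dp": [0,0,-17],"roll": 0},
    {"dp": [0,0,-21],"roll": 0},
    {"dp": [0,0,-21],"roll": 0}
  ],
  "grip": -1
}}

```text
clock: 15.8
position: [0.5877, 0.3848, 0.2514]
orientation: [3.131, 0.007, 2.707]
wrist_force: [-0.5, -0.5, -0.5]
gripper_width: 0.0514
finger_force: 44.4
```

```bash
python3 - <<'E'
from h import *
from station import sense
go(.4888,.032,.25,10.4)
tins(cam("top"))
E
```

```text
dp [-5.89, -36.16, -0.19] roll -35.3 yaw now 155.1
sand [ 98.6 191.6] [16.5 51.3] 81 [609. 679.]
sand [168.5 174. ] [ 8. 15.] 90 [661. 460.]
sand [287.1 133.2] [20.  19.4] 79 [784.  91.]
green [292.4 162.5] [13.3 16.5] 76 [690.  75.]
aqua [163.5 178.5] [19.2  6.7] 27 [647. 476.]
```

Request:
{"method": "send_rows", "body": {
  "targets": [
    {"dp": [-1,-4.5,0],"roll": -8},
    {"dp": [-2,-9,0],"roll": -16},
    {"dp": [-3,-13.5,0],"roll": -24},
    {"dp": [-4,-18,0],"roll": -32},
    {"dp": [-5,-23,0],"roll": -35.3},
    {"dp": [-5.5,-28,0],"roll": -35.3},
    {"dp": [-5.9,-33,0],"roll": -35.3},
    {"dp": [-5.9,-36.2,0],"roll": -35.3},
    {"dp": [-5.9,-36.2,1],"roll": -35.3},
    {"dp": [-5.9,-36.2,3],"roll": -35.3},
    {"dp": [-5.9,-36.2,3],"roll": -35.3}
  ]
}}

```text
clock: 16.95
position: [0.4856, 0.0309, 0.2073]
orientation: [3.14, -0.008, -2.961]
wrist_force: [-0.8, 0.2, -3.1]
gripper_width: 0.0515
finger_force: 44.2
```

```bash
python3 - <<'E'
from h import *
from station import sense
go(.4888,.032,.1335,10.4); print(sense()["wrist_force"])
t=cam("top");tins(t);s=cam("scene")
a=cv2.resize(t["pixels"][105:285,170:345,::-1],(388,400),interpolation=cv2.INTER_CUBIC)
b=cv2.resize(s["pixels"][110:270,240:405,::-1],(412,400),interpolation=cv2.INTER_CUBIC)
cv2.imwrite("pics/m2.png",np.hstack([a,b]))
E
```

```text
dp [-0.39, 0.03, 7.37] roll -0.0 yaw now -169.6
[-0.81764357  0.16081857 -3.08444545]
sand [287.1 133.2] [20.  19.4] 79 [784.  91.]
green [292.4 162.5] [13.3 16.5] 76 [690.  75.]
```

View pics/m2.png

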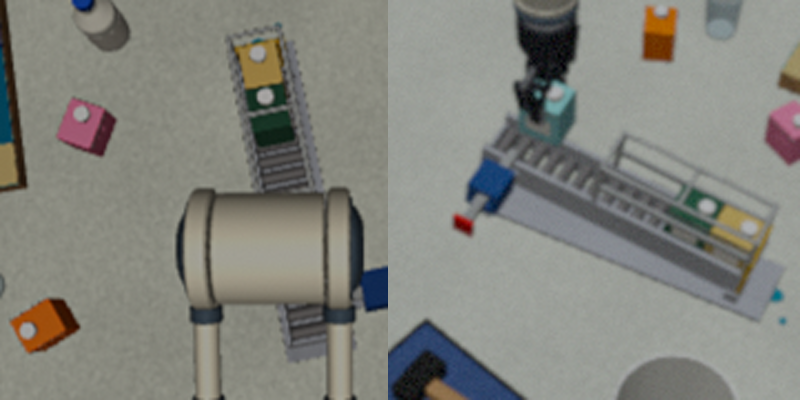

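Request:
{"method": "send_rows", "body": {
  "targets": [
    {"dp": [-0.3,0,3],"roll": 0},
    {"dp": [-0.3,0,6],"roll": 0},
    {"dp": [-0.3,0,7.2],"roll": 0},
    {"dp": [-0.3,0,7.5],"roll": 0},
    {"dp": [-0.3,0,7.6],"roll": 0},
    {"dp": [-0.3,0,7.6],"roll": 0}
  ]
}}

```text
clock: 17.65
position: [0.4912, 0.0314, 0.1385]
orientation: [-3.141, 0.003, -2.96]
wrist_force: [1.5, 0.5, -2.9]
gripper_width: 0.0513
finger_force: 44.3
```

Request:
{"method": "send_rows", "body": {
  "targets": [
    {"dp": [0.2,0,0.3],"roll": 0},
    {"dp": [0.2,0,0.5],"roll": 0},
    {"dp": [0.2,0,0.6],"roll": 0},
    {"dp": [0.2,0,0.6],"roll": 0}
  ]
}}

```text
clock: 18.05
position: [0.4896, 0.031, 0.134]
orientation: [-3.141, 0.005, -2.96]
wrist_force: [-1.4, 0.6, 6.4]
gripper_width: 0.0514
finger_force: 45.7
```

Request:
{"method": "send_rows", "body": {
  "targets": [
    {"dp": [0,0,-0.1],"roll": 0},
    {"dp": [0,0,-0.1],"roll": 0},
    {"dp": [0,0,-0.1],"roll": 0},
    {"dp": [0,0,-0.1],"roll": 0},
    {"dp": [0,0,-0.1],"roll": 0},
    {"dp": [0,0,-2],"roll": 0},
    {"dp": [0,0,-5],"roll": 0},
    {"dp": [0,0,-9],"roll": 0},
    {"dp": [0,0,-12],"roll": 0},
    {"dp": [0,0,-12],"roll": 0}
  ],
  "grip": 1
}}

```text
clock: 19.05
position: [0.4898, 0.0309, 0.2562]
orientation: [-3.14, 0.008, -2.96]
wrist_force: [0.9, 0.2, -0.5]
gripper_width: 0.0854
finger_force: 0.0
```

```bash
python3 - <<'E'
from h import *
go(.56,-.305,.25,182)
E
```

```text
dp [-0.84, -34.31, 0.68] roll 8.4 yaw now -169.6
```

Request:
{"method": "send_rows", "body": {
  "targets": [
    {"dp": [0,-4.5,0],"roll": 4},
    {"dp": [0,-9,0],"roll": 8.4},
    {"dp": [-2,-13,0],"roll": 8.4},
    {"dp": [-4,-17,0],"roll": 8.4},
    {"dp": [-6,-21,0],"roll": 8.4},
    {"dp": [-8,-25,0],"roll": 8.4},
    {"dp": [-9,-29,0],"roll": 8.4},
    {"dp": [-9,-32.8,0],"roll": 8.4},
    {"dp": [-9,-32.8,0],"roll": 8.4},
    {"dp": [-9,-32.8,0],"roll": 8.4}
  ]
}}

```text
clock: 20.05
position: [0.6357, -0.2762, 0.2484]
orientation: [3.14, -0.003, -3.108]
wrist_force: [-0.8, 0.2, 0.1]
gripper_width: 0.0851
finger_force: 0.0
```

```bash
python3 - <<'E'
from h import *
c=cam("wrist");t=cam("top");tins(t);s=cam("scene")
go(.5916,-.306,.03,182)
a=cv2.resize(t["pixels"][105:285,170:445,::-1],(397,260),interpolation=cv2.INTER_CUBIC)
b=cv2.resize(s["pixels"][110:230,240:423,::-1],(397,260),interpolation=cv2.INTER_CUBIC)
w=c["pixels"][:320,:,::-1]
w2=cv2.resize(w,(640,320)); 
o=np.zeros((584,794,3),np.uint8); o[:260,:397]=a;o[:260,397:]=b;o[262:582,:640]=w2
cv2.imwrite("pics/m3.png",o)
E
```

```text
sand [287.1 133.2] [20.  19.4] 79 [784.  91.]
green [291.5 159.3] [ 6.7 16.5] 79 [701.  78.]
aqua [294.3 172.7] [20.4 17.7] 79 [658.  69.]
dp [4.56, -3.02, 22.09] roll 0.1 yaw now -177.9
```

View pics/m3.png

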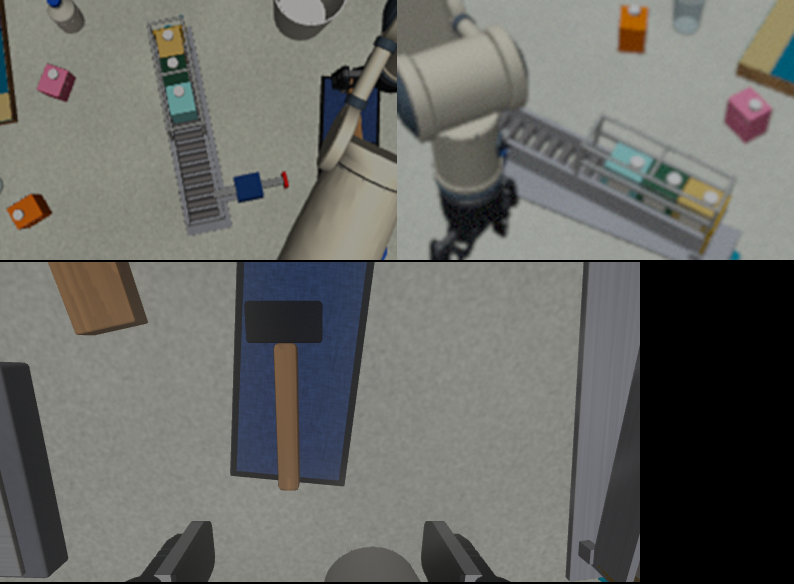

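```bash
python3 - <<'E'
from h import *
c=cam("wrist")
rect(c,[(245,40),(322,39),(323,81),(246,81)],.044)
a=onz(c,285,84,.042);b=onz(c,288,226,.042);d=(a-b)[:2];L=np.linalg.norm(d);print(a,b,L,np.degrees(np.arctan2(d[1],d[0])))
yaw=np.arctan2(d[1],d[0]); u=d/L
g=b[:2]+.118*u; print("grip",g,"from neck",a[:2]-.032*u)
rect(c,[(238,0),(371,0),(344,223),(231,213)],.012)
go(g[0],g[1],.1,np.degrees(yaw)); go(g[0],g[1],.012,np.degrees(yaw))
E
```

```text
ctr [ 544.9 -307. ] len [69.1 36.  71.4 35.2] ang [92.8  3.8 92.1  0.1]
[ 0.56531539 -0.306075    0.042     ] [ 0.70899207 -0.30163071  0.042     ] 0.1437453994910955 -178.2282584220006
grip [ 0.59104848 -0.30527901] from neck [ 0.5973001  -0.30508563]
ctr [ 600.5 -297.5] len [126.3 229.6 128.9 217.5] ang [ 92.1 177.   86.6 176.1]
dp [4.62, -2.95, 15.12] roll 0.3 yaw now -177.9
dp [4.63, -2.95, 23.92] roll 0.3 yaw now -177.9
```

Request:
{"method": "send_rows", "body": {
  "targets": [
    {"dp": [2.5,-1.5,3],"roll": 0.3},
    {"dp": [4.3,-2.9,7],"roll": 0.3},
    {"dp": [4.3,-2.9,11],"roll": 0.3},
    {"dp": [4.3,-2.9,15],"roll": 0.3},
    {"dp": [4.3,-2.9,19],"roll": 0.3},
    {"dp": [4.3,-2.9,22],"roll": 0.3},
    {"dp": [4.3,-2.9,23.2],"roll": 0.3},
    {"dp": [4.3,-2.9,23.2],"roll": 0.3},
    {"dp": [4.3,-2.9,23.2],"roll": 0.3}
  ]
}}

```text
clock: 21.15
position: [0.5951, -0.306, 0.0211]
orientation: [-3.14, 0.003, -3.112]
wrist_force: [-0.4, -0.2, 0.4]
gripper_width: 0.0854
finger_force: 0.0
```

```bash
python3 - <<'E'
from h import *
go(.594,-.305,.018,-178)
E
```

```text
dp [0.11, 0.11, 0.31] roll -0.3 yaw now -178.3
```

Request:
{"method": "send_rows", "body": {
  "targets": [
    {"dp": [0.1,0.1,0.3],"roll": 0},
    {"dp": [0.1,0.1,0.3],"roll": 0},
    {"dp": [0.1,0.1,0.3],"roll": 0},
    {"dp": [0.1,0.1,0.3],"roll": 0},
    {"dp": [0.1,0.1,0.3],"roll": 0},
    {"dp": [0.1,0.1,0.3],"roll": 0},
    {"dp": [0.1,0.1,0.3],"roll": 0},
    {"dp": [0.1,0.1,0.3],"roll": 0}
  ],
  "grip": -1,
  "grip_force": 80
}}

```text
clock: 21.95
position: [0.5935, -0.3054, 0.0166]
orientation: [-3.141, 0.001, -3.112]
wrist_force: [0.6, -0.9, 5.7]
gripper_width: 0.0207
finger_force: 80.5
```

Request:
{"method": "send_rows", "body": {
  "targets": [
    {"dp": [0,0,-1],"roll": 0},
    {"dp": [0,0,-3],"roll": 0},
    {"dp": [0,0,-6],"roll": 0},
    {"dp": [0,0,-10],"roll": 0},
    {"dp": [0,0,-14],"roll": 0},
    {"dp": [0,0,-18],"roll": 0},
    {"dp": [0,0,-18],"roll": 0}
  ]
}}

```text
clock: 22.65
position: [0.5947, -0.3057, 0.2039]
orientation: [-3.136, 0.009, -3.112]
wrist_force: [0.0, -0.7, -0.6]
gripper_width: 0.0206
finger_force: 79.7
```

```bash
python3 - <<'E'
from h import *
go(.5,-.25,.2,190.4)
from station import sense
print(sense()["moment"],sense()["position"])
c=cam("wrist"); cv2.imwrite("pics/w6.png",c["pixels"][:,:,::-1])
E
```

```text
dp [9.3, 5.85, 0.27] roll -8.7 yaw now -178.3
[-0.07134467 -0.01093292 -0.04991643] [ 0.59468392 -0.3057205   0.20385858]
```

View pics/w6.png

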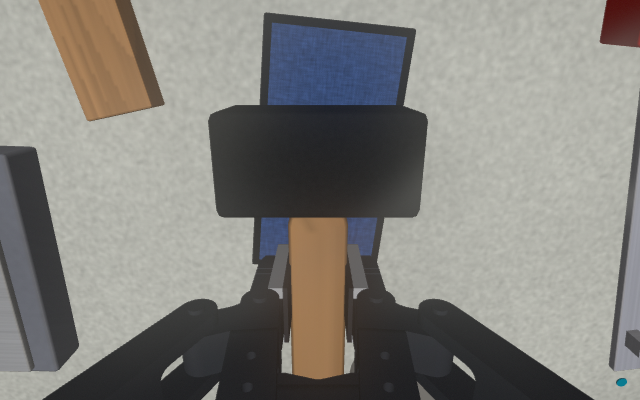

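```bash
python3 - <<'E'
from h import *
go(.5399,-.1956,.1206,190.4)
E
```

```text
dp [5.13, 11.16, 7.87] roll -8.7 yaw now -178.3
```

Request:
{"method": "send_rows", "body": {
  "targets": [
    {"dp": [2,4,-1],"roll": -4},
    {"dp": [4,8,-1],"roll": -8.7},
    {"dp": [5.1,11.1,-1],"roll": -8.7},
    {"dp": [5.1,11.1,-1],"roll": -8.7},
    {"dp": [5.1,11.1,2],"roll": -8.7},
    {"dp": [5.1,11.1,5],"roll": -8.7},
    {"dp": [5.1,11.1,7.8],"roll": -8.7},
    {"dp": [5.1,11.1,7.8],"roll": -8.7},
    {"dp": [5.1,11.1,7.8],"roll": -8.7}
  ]
}}

```text
clock: 23.6
position: [0.5381, -0.1956, 0.1163]
orientation: [3.14, -0.003, -2.961]
wrist_force: [-0.2, 0.4, -1.5]
gripper_width: 0.0204
finger_force: 79.6
```

```bash
python3 - <<'E'
from h import *
go(.5399,-.1956,.1206,190.4)
T=cam("top");S=cam("scene");W=cam("wrist")
O=np.array([.4888,.032]);a=np.radians(10.4);ex=np.array([np.cos(a),np.sin(a)]);ey=np.array([-ex[1],ex[0]])
pts={}
for n,c in (("T",T),("S",S),("W",W)):
    h=cv2.cvtColor(c["pixels"],cv2.COLOR_RGB2HSV)
    m=cv2.inRange(h,(0,140,70),(8,255,255))|cv2.inRange(h,(172,140,70),(180,255,255))
    for q in cv2.findContours(m,cv2.RETR_EXTERNAL,cv2.CHAIN_APPROX_NONE)[0]:
        if cv2.contourArea(q)>8:
            x=q.reshape(-1,2); p=onz(c,*x.mean(0),.131)[:2]-O
            if np.hypot(*p)<.3: print(n,cv2.boundingRect(q),x.mean(0).round(1),"lane x,y(mm)",round(p@ex*1e3,1),round(p@ey*1e3,1)); pts[n]=x.mean(0)
if "T" in pts and "S" in pts:
    p,e=tri(T,pts["T"],S,pts["S"]);print(p,e,(p[:2]-O)@ex,(p[:2]-O)@ey)
E
```

```text
dp [-0.18, -0.04, -0.43] roll -0.0 yaw now -169.6
W (489, 134, 39, 81) [508.5 174. ] lane x,y(mm) -35.0 -160.7
```

Request:
{"method": "send_rows", "body": {
  "targets": [
    {"dp": [-0.1,0.5,-0.4],"roll": 0},
    {"dp": [-0.1,1,-0.4],"roll": 0},
    {"dp": [-0.1,1.5,-0.4],"roll": 0},
    {"dp": [-0.1,2,-0.4],"roll": 0},
    {"dp": [-0.1,2.4,-0.4],"roll": 0},
    {"dp": [-0.1,2.6,-0.4],"roll": 0},
    {"dp": [-0.1,2.8,-0.4],"roll": 0},
    {"dp": [-0.1,3,-0.4],"roll": 0}
  ]
}}

```text
clock: 24.55
position: [0.5345, -0.1664, 0.1218]
orientation: [-3.14, 0.0, -2.961]
wrist_force: [1.2, -4.3, -2.3]
gripper_width: 0.0206
finger_force: 79.7
```

```bash
cat >> h.py <<'E'
def tap():
    from station import sense
    s=sense(); O=np.array([.4888,.032]);a=np.radians(10.4);ex=np.array([np.cos(a),np.sin(a)]);ey=np.array([-ex[1],ex[0]])
    p=(s["position"][:2]-O)*1000; print("face y",round(p@ey+35,1),"lane x head",round(p@ex-49.5,1),"z",round(s["position"][2],4),"F",s["wrist_force"].round(1),"yaw",round(np.degrees(s["orientation"][2]),1))
    c=cam("wrist"); h=cv2.cvtColor(c["pixels"],cv2.COLOR_RGB2HSV); m=cv2.inRange(h,(0,140,70),(8,255,255))|cv2.inRange(h,(172,140,70),(180,255,255))
    for q in cv2.findContours(m,cv2.RETR_EXTERNAL,cv2.CHAIN_APPROX_NONE)[0]:
        if cv2.contourArea(q)>100:
            x=q.reshape(-1,2); 
            i=x[:,1].argmin(); t=x[x[:,1]<x[:,1].min()+12].mean(0); print("red",cv2.boundingRect(q))
E
python3 -c "
from h import *
tap()"
```

```text
face y -168.3 lane x head -40.4 z 0.1218 F [ 1.2 -4.3 -2.3] yaw -169.6
red (420, 114, 28, 96)
```

Request:
{"method": "send_rows", "body": {
  "targets": [
    {"dp": [0,-0.4,0.1],"roll": 0},
    {"dp": [0,-0.1,0.1],"roll": 0},
    {"dp": [0,0.2,0.1],"roll": 0},
    {"dp": [0,0.5,0.1],"roll": 0},
    {"dp": [0,0.7,0.1],"roll": 0},
    {"dp": [0,0.3,0.1],"roll": 0},
    {"dp": [0,0.3,0.1],"roll": 0},
    {"dp": [0,0.6,0.1],"roll": 0},
    {"dp": [0,0.9,0.1],"roll": 0},
    {"dp": [0,1.2,0.1],"roll": 0},
    {"dp": [0,1.4,0.1],"roll": 0},
    {"dp": [0,1.4,0.1],"roll": 0}
  ]
}}

```text
clock: 25.8
position: [0.5319, -0.1519, 0.1209]
orientation: [-3.141, 0.0, -2.96]
wrist_force: [0.5, -3.6, -2.0]
gripper_width: 0.021
finger_force: 79.6
```

```bash
python3 -c "
from h import *
tap()"
```

```text
face y -153.6 lane x head -40.3 z 0.1209 F [ 0.5 -3.6 -2. ] yaw -169.6
red (420, 113, 29, 98)
```

Request:
{"method": "send_rows", "body": {
  "targets": [
    {"dp": [0,-0.4,0],"roll": 0},
    {"dp": [0,-0.1,0],"roll": 0},
    {"dp": [0,0.2,0],"roll": 0},
    {"dp": [0,0.5,0],"roll": 0},
    {"dp": [0,0.6,0],"roll": 0},
    {"dp": [0,0.2,0],"roll": 0},
    {"dp": [0,0.3,0],"roll": 0},
    {"dp": [0,0.6,0],"roll": 0},
    {"dp": [0,0.8,0],"roll": 0},
    {"dp": [0,1.0,0],"roll": 0},
    {"dp": [0,1.1,0],"roll": 0},
    {"dp": [0,1.1,0],"roll": 0}
  ]
}}

```text
clock: 27.05
position: [0.5299, -0.1412, 0.1207]
orientation: [-3.141, 0.0, -2.96]
wrist_force: [0.8, -3.9, -3.0]
gripper_width: 0.0206
finger_force: 79.6
```

```bash
python3 -c "
from h import *
tap()"
```

```text
face y -142.8 lane x head -40.4 z 0.1207 F [ 0.8 -3.9 -3. ] yaw -169.6
red (420, 112, 29, 99)
```

Small taps now, 1.5 mm at a time, watching the force.

Request:
{"method": "send_rows", "body": {
  "targets": [
    {"dp": [0,-0.3,0],"roll": 0},
    {"dp": [0,-0.1,0],"roll": 0},
    {"dp": [0,0.05,0],"roll": 0},
    {"dp": [0,0.15,0],"roll": 0},
    {"dp": [0,0.25,0],"roll": 0},
    {"dp": [0,0.25,0],"roll": 0}
  ]
}}

```text
clock: 27.7
position: [0.5298, -0.1402, 0.1209]
orientation: [-3.138, 0.001, -2.961]
wrist_force: [2.0, -8.3, -3.1]
gripper_width: 0.0202
finger_force: 79.6
```

Request:
{"method": "send_rows", "body": {
  "targets": [
    {"dp": [0,-0.2,0],"roll": 0},
    {"dp": [0,0,0],"roll": 0},
    {"dp": [0,0.1,0],"roll": 0},
    {"dp": [0,0.2,0],"roll": 0},
    {"dp": [0,0.2,0],"roll": 0}
  ]
}}

```text
clock: 28.2
position: [0.5298, -0.14, 0.1211]
orientation: [-3.135, 0.001, -2.961]
wrist_force: [4.1, -14.9, -4.9]
gripper_width: 0.0208
finger_force: 79.8
```

```bash
python3 -c "
from h import *
tap()"
```

```text
face y -141.6 lane x head -40.2 z 0.1211 F [  4.1 -14.9  -4.9] yaw -169.7
red (419, 111, 28, 99)
```

Request:
{"method": "send_rows", "body": {
  "targets": [
    {"dp": [0,-0.3,0],"roll": 0},
    {"dp": [0,0,0],"roll": 0},
    {"dp": [0,0.1,0],"roll": 0},
    {"dp": [0,0.2,0],"roll": 0},
    {"dp": [0,0.2,0],"roll": 0}
  ]
}}

```text
clock: 28.75
position: [0.5298, -0.1399, 0.1213]
orientation: [-3.131, 0.002, -2.962]
wrist_force: [6.2, -22.4, -5.4]
gripper_width: 0.0202
finger_force: 80.0
```

```bash
python3 -c "
from h import *
tap()"
```

```text
face y -141.5 lane x head -40.2 z 0.1213 F [  6.2 -22.4  -5.4] yaw -169.7
red (418, 111, 29, 99)
```

Request:
{"method": "send_rows", "body": {
  "targets": [
    {"dp": [0,-0.5,0],"roll": 0},
    {"dp": [0,-1.5,0],"roll": 0},
    {"dp": [0,-3,0],"roll": 0},
    {"dp": [0,-5,0],"roll": 0},
    {"dp": [0,-6,-2],"roll": 0},
    {"dp": [0,-6,-5],"roll": 0},
    {"dp": [0,-6,-8],"roll": 0},
    {"dp": [0,-6,-8],"roll": 0}
  ]
}}

```text
clock: 29.6
position: [0.5412, -0.1951, 0.2063]
orientation: [-3.137, 0.007, -2.961]
wrist_force: [0.7, -0.2, -1.5]
gripper_width: 0.0205
finger_force: 80.4
```

```bash
python3 - <<'E'
from h import *
go(.594,-.304,.15,-178.2)
T=cam("top");S=cam("scene"); tins(T)
g=lambda u,v:(0,0)
for n,c in (("T",T),("S",S),("W",cam("wrist"))):
    h=cv2.cvtColor(c["pixels"],cv2.COLOR_RGB2HSV); m=cv2.inRange(h,(0,130,60),(8,255,255))|cv2.inRange(h,(172,130,60),(180,255,255))
    for q in cv2.findContours(m,cv2.RETR_EXTERNAL,cv2.CHAIN_APPROX_NONE)[0]:
        if cv2.contourArea(q)>8:
            x=q.reshape(-1,2).mean(0); p=onz(c,*x,.131)[:2]-[.4888,.032]
            if np.hypot(*p)<.3: print(n,cv2.boundingRect(q),"lane",np.round([1e3*(p@[.9836,.1805]),1e3*(p@[-.1805,.9836])],1))
E
```

```text
dp [-3.19, -11.64, 5.7] roll 8.6 yaw now -169.6
sand [287.1 133.2] [20.  19.4] 79 [784.  91.]
green [291.5 159.3] [ 6.6 16.5] 77 [701.  77.]
aqua [294.3 172.7] [20.4 17.7] 79 [658.  69.]
T (354, 226, 5, 12) lane [ -38.9 -137.6]
W (468, 99, 31, 61) lane [ -41.4 -132.6]
```

Request:
{"method": "send_rows", "body": {
  "targets": [
    {"dp": [-1,-4,0],"roll": 4},
    {"dp": [-2,-8,0],"roll": 8.5},
    {"dp": [-2.3,-11.6,0],"roll": 8.5},
    {"dp": [-2.3,-11.6,3],"roll": 8.5},
    {"dp": [-2.3,-11.6,7],"roll": 8.5},
    {"dp": [-2.3,-11.6,11],"roll": 8.5},
    {"dp": [-2.3,-11.6,14],"roll": 8.5},
    {"dp": [-2.3,-11.6,16],"roll": 8.5},
    {"dp": [-2.3,-11.6,17.2],"roll": 8.5},
    {"dp": [-2.3,-11.6,17.2],"roll": 8.5},
    {"dp": [-2.3,-11.6,17.2],"roll": 8.5}
  ]
}}

```text
clock: 30.85
position: [0.5832, -0.3039, 0.029]
orientation: [-3.142, 0.0, -3.109]
wrist_force: [0.9, 0.7, -1.6]
gripper_width: 0.0205
finger_force: 80.6
```

```bash
python3 - <<'E'
from h import *
go(.585,-.303,.017,-178.2)
E
```

```text
dp [-0.19, 0.08, 1.2] roll 0.1 yaw now -178.1
```

Request:
{"method": "send_rows", "body": {
  "targets": [
    {"dp": [-0.2,0,0.4],"roll": 0},
    {"dp": [-0.2,0,0.8],"roll": 0},
    {"dp": [-0.2,0,1.1],"roll": 0},
    {"dp": [-0.2,0,1.2],"roll": 0},
    {"dp": [-0.2,0,1.2],"roll": 0}
  ]
}}

```text
clock: 31.35
position: [0.5851, -0.3038, 0.0168]
orientation: [-3.142, 0.0, -3.109]
wrist_force: [-0.7, 0.6, -2.4]
gripper_width: 0.0206
finger_force: 80.5
```

Request:
{"method": "send_rows", "body": {
  "targets": [
    {"dp": [0,0,0.1],"roll": 0},
    {"dp": [0,0,0.2],"roll": 0},
    {"dp": [0,0,0.2],"roll": 0}
  ]
}}

```text
clock: 31.65
position: [0.5852, -0.3039, 0.0166]
orientation: [-3.141, 0.001, -3.109]
wrist_force: [-5.0, 2.9, 6.6]
gripper_width: 0.0203
finger_force: 81.7
```

Request:
{"method": "send_rows", "body": {
  "targets": [
    {"dp": [0,0,-0.1],"roll": 0},
    {"dp": [0,0,-0.1],"roll": 0},
    {"dp": [0,0,-0.1],"roll": 0},
    {"dp": [0,0,-0.1],"roll": 0},
    {"dp": [0,0,-0.1],"roll": 0},
    {"dp": [0,0,-2],"roll": 0},
    {"dp": [0,0,-6],"roll": 0},
    {"dp": [0,0,-10],"roll": 0},
    {"dp": [0,0,-15],"roll": 0},
    {"dp": [-3,0,-20],"roll": 0},
    {"dp": [-6,0,-22],"roll": 0},
    {"dp": [-6,0,-22],"roll": 0}
  ],
  "grip": 1
}}

```text
clock: 32.85
position: [0.6493, -0.3018, 0.2391]
orientation: [-3.138, 0.008, -3.107]
wrist_force: [0.2, -0.2, -0.2]
gripper_width: 0.0852
finger_force: 0.0
```

```bash
python3 - <<'E'
from h import *
c=cam("wrist");t=cam("top");tins(t);s=cam("scene")
a=cv2.resize(t["pixels"][105:285,170:445,::-1],(397,260),interpolation=cv2.INTER_CUBIC)
b=cv2.resize(s["pixels"][70:230,240:484,::-1],(397,260),interpolation=cv2.INTER_CUBIC)
o=np.zeros((584,794,3),np.uint8); o[:260,:397]=a;o[:260,397:]=b;o[262:582,:640]=c["pixels"][:320,:,::-1]
cv2.imwrite("pics/m4.png",o)
E
```

```text
sand [287.1 133.2] [20.  19.4] 79 [784.  91.]
green [291.5 159.3] [ 6.5 16.5] 77 [700.  77.]
aqua [294.3 172.7] [20.4 17.7] 79 [658.  69.]
```

View pics/m4.png

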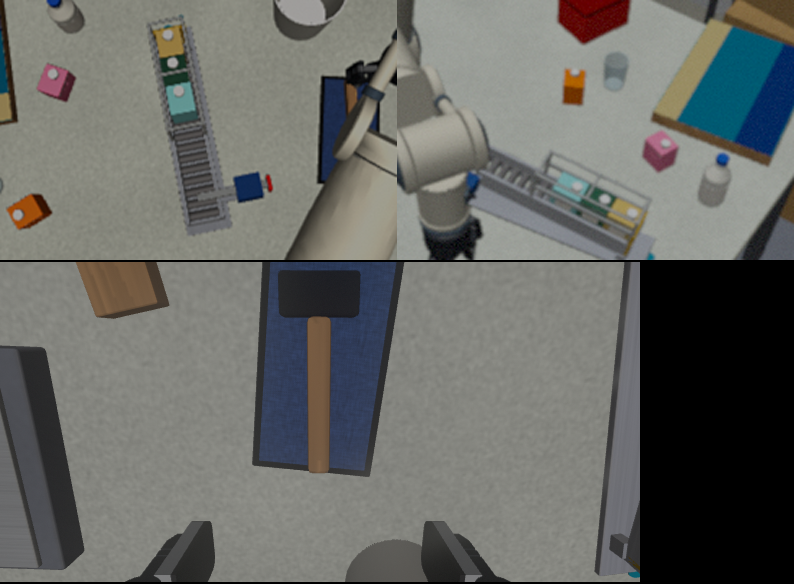

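```bash
python3 -c "
from station import *
print(hand_in())"
```

```text
the job is handed in; nothing more can be done
None
```

The three tins on the bench (sand, green, aqua) are in the row against the yellow stop, the keeper is tapped home until it stopped moving, the mallet lies flat on its blue rest, and I handed the job in at about 33 s; no verdict came back.

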